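# Index a round lamp base in its soldering nest

### The job

Turn the round lamp base in its nest by pushing on the sides of its lugs until its V-slotted copper lug faces the index bolt, then push the bolt by its red handle towards the lamp base until its nose wedges fully home in the slot, pressing it in with about 10 N and never more than 15 N. Take the hand away and leave the bolt home; push the lamp base gently, leave it flat in the nest and do not disturb the other things on the bench.

Things in the scene. Friction and masses are not known exactly. Their poses are not given: they have to be found in the camera images.
- nest: Nest fixed to the bench: blue plate 245 x 130 x 12 mm, from 65 mm behind to 180 mm ahead of the origin along its x, with a dark steel ring (diameter 60 mm, top 24 mm above the bench) that carries the lamp base. Origin: on the bench under the ring's centre. x points level from there over a yellow mark, along the bolt, to the red handle; z up.
- part_mid (a point): Round lamp base, loose, 0.3 to 0.55 kg, white LED board on top. Flange 80 mm in diameter, 24 to 32 mm above the bench, lying on the ring; its boss has 1 mm of play in the ring, so it turns about the ring's centre and stays where left. Four lugs every 90 degrees. Point: on its axis, 28 mm above the bench; x points through the slotted lug, z up.
- back_lug (a point): Outer end of the plain aluminium lug opposite the slotted one, 58 mm from the lamp base's axis along its -x, 33 mm above the bench. Two more like it stand on its +y and -y sides. Each is 12 mm wide and spans 24 to 42 mm above the bench; from 40 mm (the flange's edge) to 58 mm from the axis they can be pushed on their sides.
- slot_mouth (a point): Mouth of the slot in the copper lug, 60 mm from the lamp base's axis along its x, 33 mm above the bench. Two prongs 7 mm thick, 24 mm long, 24 to 42 mm above the bench; the V between them opens outwards, 23 mm wide at the mouth, flanks 25 degrees off the lug's line. A nose entering off-centre pushes the lug to centre. It faces the bolt when on the nest's x axis.
- bolt_handle (a point): Red post of the index bolt, 16 mm in diameter, 20 to 70 mm above the bench; point on its axis at 55 mm. It slides only along the nest's x, up to 50 mm inwards, friction about 2 N, no spring: it stays where left. Starts 158 to 164 mm from the nest's origin. Home, it is 124 to 140 mm from the lamp base's axis; just where differs every time and must be felt.
- guide_top (a point): Top centre of the dark steel guide block of the bolt, 103 mm from the nest's origin along its x, 50 mm above the bench; block 22 mm along x, 35 mm wide. From its inner side sticks the bolt's upright round brass nose, 12 mm in diameter, 25 to 41 mm above the bench. The nose is on an adjusting screw, its centre 74 to 90 mm ahead of the handle; home it is 50 mm from the lamp base's axis.

How it is judged:
By the outcome, as a careful person would: the job done as asked, in the order asked, and still so for the second after the job is handed in, with the robot touching nothing.
It also fails if it takes over 61 s, if anything falls off the work surface, if the arm or the gripper's body presses on something with over 40 N, if the wrist force passes 120 N, or if a joint passes its speed limit or range.

### The arm

A 6-joint arm with a two-finger parallel gripper is mounted at the origin on the work surface. World frame = base frame: x ahead of the robot, y to its left, z up, the work surface at z = 0. Lengths are in m, angles in rad, forces in N, time in s.
With the tool pointing down it reaches from about 0.2 to 0.875 m from the base axis. Payload 3.4 kg.
Tool frame: the origin (TCP) lies on the front face of the gripper's body, between the roots of the fingers; the fingertips stand 97 mm ahead of it and the grasp point (between the pads) lies 78 mm ahead of it; z points along the fingers, y is the direction in which the jaws open and shut (so a half turn about z gives the same grasp; the last joint's range is limited). The gripper opens to 94 mm and grips with 3 to 60 N. Pads are 16 mm wide; open, the fingers measure 119 mm over their backs; the gripper's body (75 mm by 177 mm) begins 78 mm behind the grasp point.
Start: joints at [-1.235, 0.276, 1.505, -0, 1.361, -0.121], TCP at [0.254, -0.516, 0.303] pointing down, gripper open.
Joint ranges: [-2.89, 2.89], [-0.75, 2.08], [0.22, 2.7], [-1.18, 4.32], [0.11, 2.71], [-2.7, 2.7]. Speed limits (rad/s): [2.57, 2.57, 3.14, 3.14, 3.14, 3.14].

### API

Orientations are given as a 3x3 rotation matrix whose columns are the frame's x, y, z axes.
In Python, from plant import * gives the robot as it stands.
- The arm moves only by the tool carry_out, never from a script. Its argument "moves" is a list of rows, each a list of 7 numbers: the closure, from 0 (fully open) to 1 (shut), then the shift along the tool's x, y, z normalised to -1 to 1, where 1 is 0.05 m, then the turn, a rotation vector about the tool's x, y, z normalised to -1 to 1, where 1 is 0.08 rad. A call has 1 to 8 rows; each row shifts and turns the commanded pose from where the row before left it, along the tool's axes as they then stand; what a row does not reach is not made up. A row lasts 1/8 s, in which the tool goes at most 62.5 mm and 10.7 degrees, less where a joint would pass 70% of its speed; a pose out of reach is approached as far as the arm can. A call with a number of a shift or a turn outside -1 to 1 is refused whole. A call with a gripper value outside its range is refused whole. The fingers move at their own pace and stop on an object; "grip_force" is the grip in N (left out, the last holds). Time passes only in rows, so rows that do not move let the fingers close. It gives the time, the measured TCP pose, the force and the opening at its end, in the units of the state.
- observe(): the state, without advancing time (a new reading comes with each control period).
- snapshot(name): name is "side" or "top"; returns a dict with "color" (420x560x3 uint8, red, green, blue), "fx", "fy", "cx", "cy" (pixels), "pose" (4x4, takes a point from camera to world coordinates). Camera axes: x right, y down, z forward; pixel columns grow to the right and rows downward; lengths in m; the calibration is good to about 2 mm. A picture is of the moment at which its call begins. There is no depth.
- sign_off(): hands the job in, once; it reports no verdict.
The state is a dict: "time_s": time; "joint_pos": joint angles; "dq": joint speeds; "joint_torque": joint torques, N m; "eef_pos": TCP position; "ee_rot": TCP orientation; "force": force on the tool from outside, world axes, zero at the start; "wrist_torque": the same for the moment, N m; "gripper_width": finger opening in m.
Only numpy, scipy, OpenCV 4.12 (cv2) and the standard library are available. Lean on these libraries where they do the work, as an engineer would, in place of code of your own. Each camera call takes 0.05 s, during which the arm holds its last target.

## Working session

There is one attempt and no reset: what is moved stays moved. The work goes in short steps, Python scripts to look and compute and a tool call to move; the robot and the scene stay as the last step left them, time stands still between calls to the robot, and variables do not carry over. Pictures are saved under pics/ and viewed, and the job is handed in when it is done.

Besides the shell and the picture viewer there is one more tool, called as name(argument=value, ...), one argument or row to a line, values as JSON. carry_out: Moves the arm, as the interface text tells. Its arguments: {"type":"object","properties":{"moves":{"type":"array","items":{"type":"array","items":{"type":"number","minimum":-1,"maximum":1}}},"grip_force":{"type":"number"}},"required":["moves"]}

```bash
ls; mkdir -p pics
python3 - <<'E'
from plant import *
import cv2,numpy as np
s=observe();print(s)
for n in("side","top"):
    d=snapshot(n);cv2.imwrite(f"pics/{n}0.png",d["color"][:,:,::-1]);print(n,d["fx"],d["fy"],d["cx"],d["cy"],d["pose"])
E
```

```text
pics
{'time_s': 0.0, 'joint_pos': array([-1.23500237e+00,  2.76609289e-01,  1.50611986e+00,  6.87002296e-06,
        1.36066427e+00, -1.20961085e-01]), 'dq': array([-0.00024096,  0.00057292,  0.00016188, -0.00056976, -0.00103725,
       -0.0014003 ]), 'joint_torque': array([ 1.86932048e-03, -4.04572999e+01, -2.37219912e+01,  7.02805188e-02,
        3.40906461e-02, -1.44221981e-04]), 'eef_pos': array([ 0.25348784, -0.51568612,  0.30180171]), 'ee_rot': array([[ 8.97489073e-01,  4.41036301e-01, -5.87040809e-04],
       [ 4.41036635e-01, -8.97487486e-01,  1.70239983e-03],
       [ 2.23958344e-04, -1.78679175e-03, -9.99998379e-01]]), 'force': array([ 0.01945025, -0.10230929, -0.54646493]), 'wrist_torque': array([ 0.02371543, -0.01919234,  0.02667351]), 'gripper_width': 0.09400576959955567}
side 438.21745213115105 438.21745213115105 281.4499016819905 209.39292060148125 [[ 0.75685327 -0.30228074  0.57948209  0.20610062]
 [-0.65317824 -0.38109335  0.65431342 -0.39052287]
 [ 0.02305042 -0.87372434 -0.48587495  0.39402008]
 [ 0.          0.          0.          1.        ]]
top 420.74926265630734 420.74926265630734 281.24790469344254 208.9012421917934 [[ 0.19163971 -0.96060702  0.2012669   0.45946159]
 [-0.98146442 -0.18784855  0.03795416  0.00964654]
 [ 0.00134866 -0.20480983 -0.97880086  0.72236104]
 [ 0.          0.          0.          1.        ]]
```

View pics/side0.png

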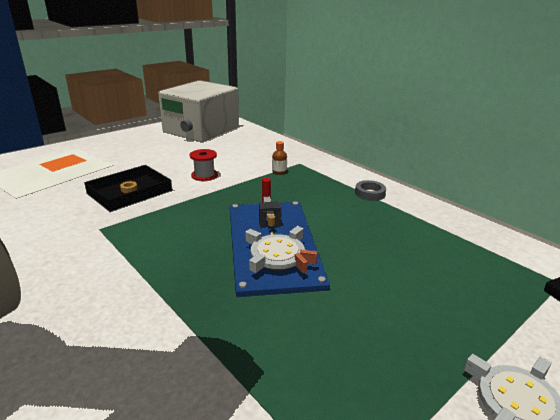

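View pics/top0.png

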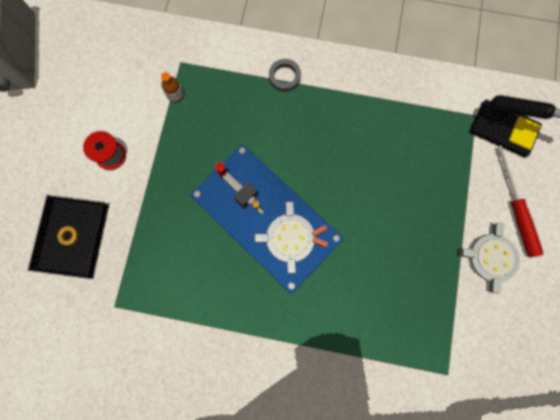

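The side view shows the base at about (278,250), the copper lug at (306,258) and the handle at (266,188). In the top view the base is at (290,238), the copper lug at (320,236) and the red handle at (221,169). Next I measure these.

```bash
cat > h.py <<'E'
from plant import *
import cv2,numpy as np
def ray(d,u,v,z):
    P=np.array(d["pose"]);r=P[:3,:3]@np.array([(u-d["cx"])/d["fx"],(v-d["cy"])/d["fy"],1]);o=P[:3,3]
    return o+r*(z-o[2])/r[2]
def pix(d,p):
    P=np.array(d["pose"]);c=P[:3,:3].T@(np.array(p)-P[:3,3]);return np.array([d["fx"]*c[0]/c[2]+d["cx"],d["fy"]*c[1]/c[2]+d["cy"]])
def blobs(m,lo=8):
    n,l,st,ce=cv2.connectedComponentsWithStats(m.astype(np.uint8));return [(st[i].tolist(),ce[i].round(1).tolist(),l==i) for i in range(1,n) if st[i][4]>=lo]
E
python3 - <<'E'
from h import *
for n,roi in(("top",(180,130,350,300)),("side",(220,170,340,300))):
    d=snapshot(n);im=d["color"];hsv=cv2.cvtColor(im,cv2.COLOR_RGB2HSV);H,S,V=cv2.split(hsv)
    R=np.zeros(H.shape,bool);R[roi[1]:roi[3],roi[0]:roi[2]]=1
    ms=dict(blue=(H>100)&(H<125)&(S>120),red=((H<4)|(H>174))&(S>180)&(V>60),cop=(H>4)&(H<14)&(S>100)&(V>80),white=(S<70)&(V>150))
    zs=dict(blue=.012,red=.07,cop=.042,white=.033)
    for k,m in ms.items():
        for st,ce,mm in blobs(m&R,6):
            print(n,k,st,ce,ray(d,*ce,zs[k]).round(4))
            if k=="blue" and st[4]>500:
                c,_=cv2.findContours(mm.astype(np.uint8),cv2.RETR_EXTERNAL,cv2.CHAIN_APPROX_NONE)
                r=cv2.minAreaRect(np.array([ray(d,*p[0],.012)[:2]*1000 for p in max(c,key=len)],np.float32));print("  rect",r,cv2.boxPoints(r))
    x0,y0,x1,y1=roi
    c=im[y0:y1,x0:x1,::-1];cv2.imwrite(f"pics/{n}_crop.png",cv2.resize(c,None,fx=4.4,fy=4.4,interpolation=cv2.INTER_CUBIC)[:600,:800])
E
```

```text
top blue [191, 145, 152, 148, 6934] [260.7, 214.3] [0.5894 0.0701 0.012 ]
  rect ((587.8194580078125, 61.25945281982422), (243.44137573242188, 128.96559143066406), 57.099918365478516) [[467.56274    -5.9140778]
 [575.8447    -75.96504  ]
 [708.0762    128.43298  ]
 [599.7942    198.48395  ]]
top red [216, 163, 9, 13, 75] [220.3, 168.3] [0.6405 0.1445 0.07  ]
top cop [215, 162, 7, 7, 11] [217.0, 164.0] [0.6546 0.1574 0.042 ]
top cop [313, 227, 13, 8, 55] [318.8, 230.5] [ 0.5757 -0.0311  0.042 ]
top cop [313, 238, 14, 9, 59] [319.5, 241.8] [ 0.5577 -0.0355  0.042 ]
top white [240, 149, 4, 3, 8] [241.5, 150.0] [0.6899 0.1235 0.033 ]
top white [225, 175, 16, 15, 101] [232.4, 182.0] [0.6311 0.1266 0.033 ]
top white [195, 192, 4, 4, 12] [196.5, 193.5] [0.5998 0.1817 0.033 ]
top white [250, 199, 4, 3, 9] [251.4, 199.9] [0.6068 0.0886 0.033 ]
top white [255, 202, 59, 71, 2001] [288.6, 237.9] [0.5556 0.0151 0.033 ]
top white [334, 236, 5, 5, 20] [336.0, 237.9] [ 0.5706 -0.0617  0.033 ]
top white [288, 282, 7, 7, 39] [291.0, 285.4] [ 0.4805 -0.0032  0.033 ]
side blue [230, 202, 100, 95, 4516] 
[... 467 characters left out ...]
[315, 170, 25, 12, 160] [330.7, 173.6] [0.8102 0.1459 0.033 ]
side white [264, 197, 7, 5, 30] [266.8, 199.0] [0.6411 0.1404 0.033 ]
side white [293, 202, 5, 2, 9] [294.8, 202.6] [0.6709 0.0996 0.033 ]
side white [233, 205, 5, 2, 9] [234.8, 205.4] [0.5831 0.1561 0.033 ]
side white [267, 214, 7, 1, 7] [270.0, 214.0] [0.6115 0.0956 0.033 ]
side white [290, 226, 13, 8, 57] [295.9, 229.7] [0.6116 0.032  0.033 ]
side white [246, 229, 15, 8, 61] [252.7, 232.2] [0.5544 0.0684 0.033 ]
side white [250, 234, 55, 31, 1083] [275.7, 249.2] [0.5521 0.0105 0.033 ]
side white [319, 277, 6, 4, 19] [321.4, 278.3] [ 0.5554 -0.0797  0.033 ]
side white [240, 282, 6, 4, 21] [242.4, 283.6] [ 0.4677 -0.0226  0.033 ]
```

View pics/top_crop.png

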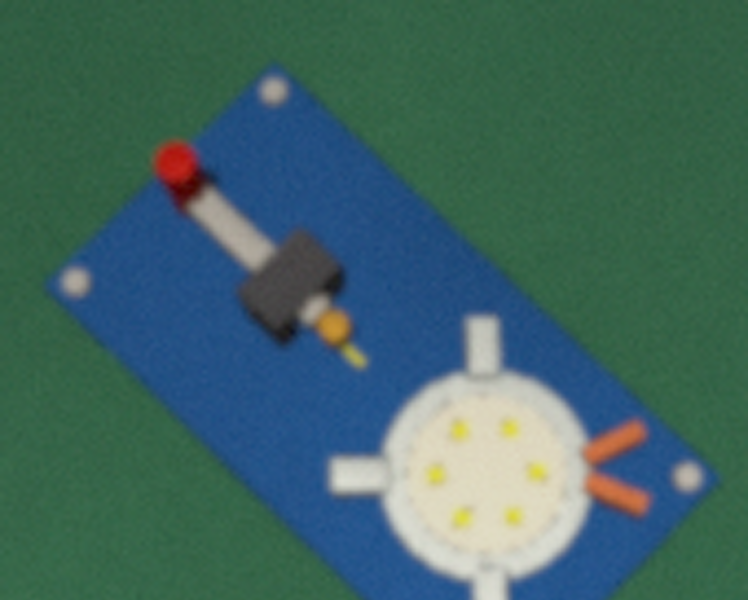

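View pics/side_crop.png

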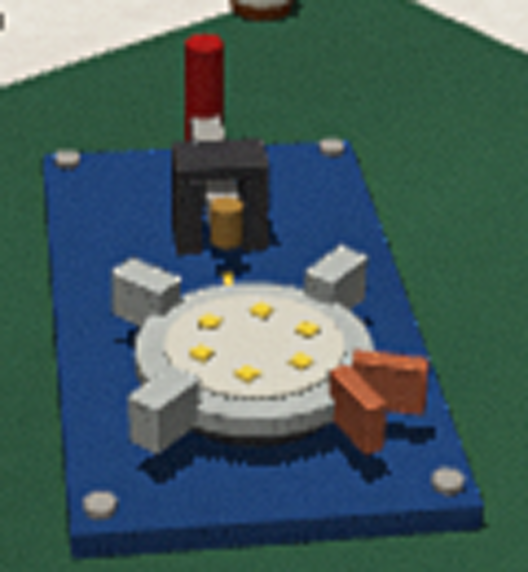

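carry_out(
  moves=[
    [1, 0.6, -0.5, 0, 0, 0, 0],
    [1, 0.8, -0.67, 0, 0, 0, 0],
    [1, 0.8, -0.67, 0, 0, 0, 0],
    [1, 0.8, -0.67, 0, 0, 0, 0],
    [1, 0.8, -0.67, 0, 0, 0, 0],
    [1, 0.8, -0.67, 0, 0, 0, 0],
    [1, 0.8, -0.67, 0, 0, 0, 0],
    [1, 0.8, -0.67, 0, 0, 0, 0],
  ],
  grip_force=20,
)

```text
time_s: 1.2
eef_pos: [0.4178, -0.1448, 0.3027]
ee_rot: [[0.898, 0.441, 0.0], [0.441, -0.898, -0.0], [0.0, 0.0, -1.0]]
force: [0.9, 0.5, -0.7]
gripper_width: 0.0178
```

carry_out(
  moves=[
    [1, 0.8, -0.67, 0, 0, 0, 0],
    [1, 0.8, -0.67, 0, 0, 0, 0],
    [1, 0.8, -0.67, 0, 0, 0, 0],
    [1, 0.5, -0.4, 0, 0, 0, 0],
    [1, 0, 0, 0, 0, 0, 1],
    [1, 0, 0, 0.5, 0, 0, 1],
    [1, 0, 0, 0.5, 0, 0, 1],
    [1, 0, 0, 0.5, 0, 0, 0],
  ],
)

```text
time_s: 2.2
eef_pos: [0.4942, 0.0258, 0.2268]
ee_rot: [[0.977, 0.215, 0.0], [0.215, -0.977, -0.0], [-0.0, 0.0, -1.0]]
force: [0.6, 0.4, 0.3]
gripper_width: 0.0007
```

```bash
cat > st.py <<'E'
from h import *
C=np.array([.5565,.0135])
def st():
    s=observe();p=s["eef_pos"];R=s["ee_rot"];a=np.degrees(np.arctan2(R[1,0],R[0,0]))
    print("t",round(s["time_s"],2),"p",p.round(4),"a",a.round(2),"tilt",R[:,2].round(4),"F",s["force"].round(2),"w",round(s["gripper_width"],4),"q",s["joint_pos"].round(2))
    return s,p,R,a
def to(x,y,z,adeg):
    s,p,R,a=st();d=R.T@(np.array([x,y,z])-p);print("tool shift units",(d/.05).round(3),"rz units",(-(np.radians(adeg-a))/.08).round(2))
E
python3 -c "
from st import *
to(.4989,.0338,.129,12.2)"
```

```text
t 2.2 p [0.4942 0.0258 0.2268] a 12.41 tilt [ 0.e+00 -1.e-04 -1.e+00] F [0.6  0.38 0.35] w 0.0007 q [-0.09  0.21  1.79 -0.    1.14  1.27]
tool shift units [ 0.126 -0.137  1.957] rz units 0.05
```

carry_out(
  moves=[
    [1, 0.12, -0.14, 0, 0, 0, 0],
    [1, 0, 0, 0.5, 0, 0, 0],
    [1, 0, 0, 0.6, 0, 0, 0],
    [1, 0, 0, 0.4, 0, 0, 0],
    [1, 0, 0, 0.3, 0, 0, 0],
    [1, 0, 0, 0.1, 0, 0, 0],
    [1, 0, 0, 0, 0, 0, 0],
  ],
)

```text
time_s: 3.08
eef_pos: [0.4994, 0.034, 0.1333]
ee_rot: [[0.977, 0.215, 0.001], [0.215, -0.977, -0.0], [0.001, 0.0, -1.0]]
force: [0.3, 0.8, 0.5]
gripper_width: 0.0002
```

```bash
python3 -c "
from st import *
to(.4989,.0338,.129,12.2)
for n in ('side','top'):
    d=snapshot(n);x,y=(200,140) if n=='side' else (190,120)
    cv2.imwrite(f'pics/{n}1.png',cv2.resize(d['color'][y:y+170,x:x+190,::-1],None,fx=3.2,fy=3.2))
"; python3 -c "
import cv2,numpy as np
cv2.imwrite('pics/b1.png',cv2.resize(np.hstack([cv2.imread('pics/side1.png'),cv2.imread('pics/top1.png')]),(800,360)))"
```

```text
t 3.08 p [0.4994 0.034  0.1333] a 12.43 tilt [ 1.1e-03 -1.0e-04 -1.0e+00] F [0.29 0.79 0.49] w 0.0002 q [-0.07  0.32  1.91 -0.    0.91  1.28]
tool shift units [-0.011  0.001  0.085] rz units 0.05
```

View pics/b1.png

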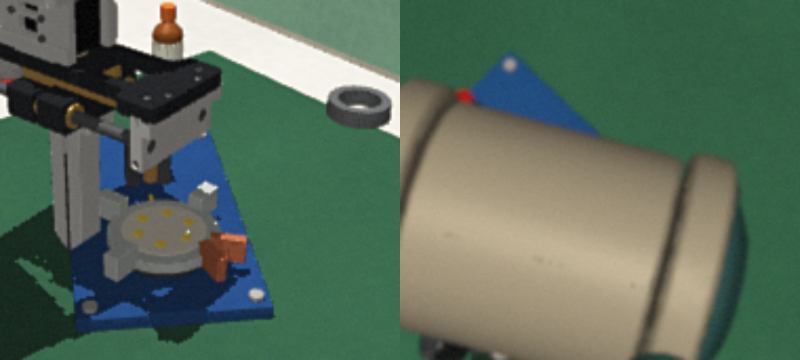

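The side view shows the closed fingers standing between the back lug (112,202) and the -y lug (122,255), clear of the flange. I lower a little, approach the lug and start the arc.

carry_out(
  moves=[
    [1, 0, 0, 0.08, 0, 0, 0],
    [1, 0, 0.08, 0, 0, 0, 0],
    [1, 0, 0.08, 0, 0, 0, 0],
    [1, 0, 0.08, 0, 0, 0, 0],
    [1, 0, 0.03, 0, 0, 0, 0],
    [1, -0.026, 0.084, 0, 0, 0, -1],
    [1, -0.026, 0.084, 0, 0, 0, -1],
  ],
)

```text
time_s: 4.05
eef_pos: [0.5011, 0.0119, 0.1286]
ee_rot: [[0.929, 0.37, -0.0], [0.37, -0.929, 0.001], [-0.0, -0.001, -1.0]]
force: [-0.1, 0.9, 1.0]
gripper_width: 0.0006
```

```bash
cat >> st.py <<'E'
def fr():
    s,p,R,a=st();l=np.radians(a+180);u=np.array([np.cos(l),np.sin(l)]);t=np.array([-u[1],u[0]]);d=p[:2]-C;print("lug frame r,t mm",(d@u*1000).round(1),(d@t*1000).round(1),"Ft",(s["force"][:2]@t).round(2),"Fr",(s["force"][:2]@u).round(2))
E
python3 -c "
from st import *
fr()
d=snapshot('side');cv2.imwrite('pics/s2.png',cv2.resize(d['color'][140:310,200:390,::-1],None,fx=3.2,fy=3.2))
"
```

```text
t 4.05 p [0.5011 0.0119 0.1286] a 21.72 tilt [-4.e-04  6.e-04 -1.e+00] F [-0.09  0.89  1.  ] w 0.0006 q [-0.12  0.33  1.91  0.    0.9   1.08]
lug frame r,t mm 52.1 -19.0 Ft -0.86 Fr -0.24
```

View pics/s2.png

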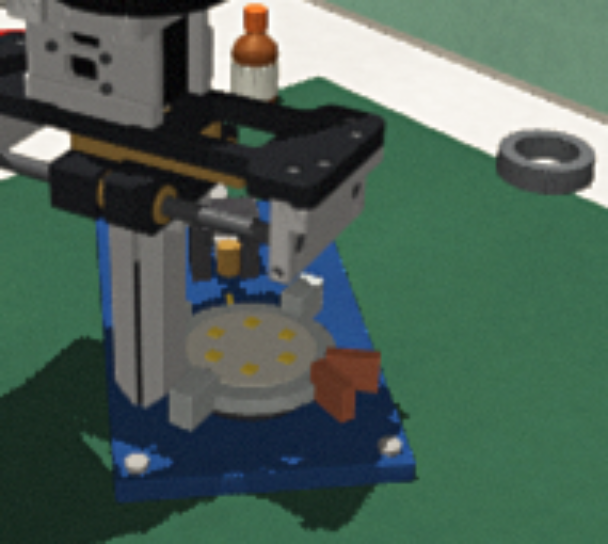

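The fingers now stand against the lug at (195,395). I continue the arc.

carry_out(
  moves=[
    [1, -0.026, 0.084, 0, 0, 0, -1],
    [1, -0.026, 0.084, 0, 0, 0, -1],
    [1, -0.026, 0.084, 0, 0, 0, -1],
    [1, -0.026, 0.084, 0, 0, 0, -1],
    [1, -0.026, 0.084, 0, 0, 0, -1],
    [1, -0.026, 0.084, 0, 0, 0, -1],
  ],
)

```text
time_s: 4.85
eef_pos: [0.5074, -0.0132, 0.1285]
ee_rot: [[0.654, 0.757, -0.002], [0.757, -0.654, 0.0], [-0.001, -0.002, -1.0]]
force: [-2.9, 0.1, 0.6]
gripper_width: 0.0001
```

```bash
python3 -c "
from st import *
fr()
d=snapshot('side');cv2.imwrite('pics/s3.png',cv2.resize(d['color'][140:310,200:390,::-1],None,fx=3.2,fy=3.2))
"
```

```text
t 4.85 p [ 0.5074 -0.0132  0.1285] a 49.17 tilt [-2.5e-03  5.0e-04 -1.0e+00] F [-2.94  0.13  0.57] w 0.0001 q [-0.16  0.34  1.9   0.    0.9   0.55]
lug frame r,t mm 52.3 -19.7 Ft -2.31 Fr 1.82
```

View pics/s3.png

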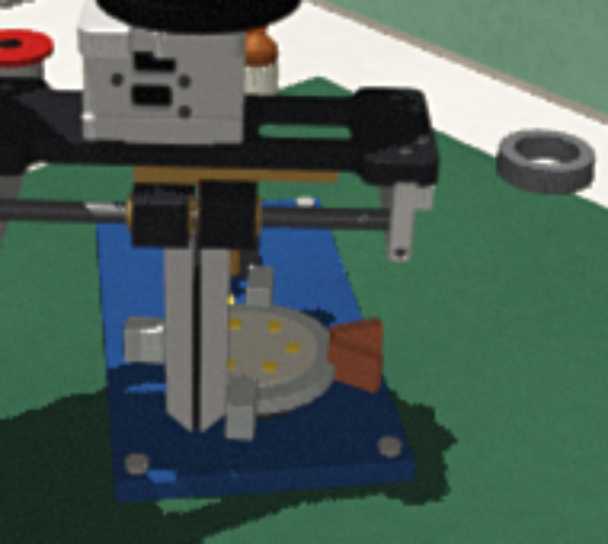

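carry_out(
  moves=[
    [1, -0.026, 0.084, 0, 0, 0, -1],
    [1, -0.026, 0.084, 0, 0, 0, -1],
    [1, -0.026, 0.084, 0, 0, 0, -1],
    [1, -0.026, 0.084, 0, 0, 0, -1],
    [1, -0.026, 0.084, 0, 0, 0, -1],
    [1, -0.026, 0.084, 0, 0, 0, -1],
    [1, -0.026, 0.084, 0, 0, 0, -1],
    [1, -0.026, 0.084, 0, 0, 0, -1],
  ],
)

```text
time_s: 5.9
eef_pos: [0.5332, -0.0368, 0.1284]
ee_rot: [[0.073, 0.997, -0.002], [0.997, -0.073, -0.001], [-0.001, -0.002, -1.0]]
force: [-0.9, -1.5, 0.4]
gripper_width: 0.0007
```

```bash
python3 -c "
from st import *
fr()
d=snapshot('side');cv2.imwrite('pics/s4.png',cv2.resize(d['color'][140:310,200:390,::-1],None,fx=3.2,fy=3.2))
"
```

```text
t 5.9 p [ 0.5332 -0.0368  0.1284] a 85.81 tilt [-2.3e-03 -7.0e-04 -1.0e+00] F [-0.88 -1.53  0.39] w 0.0007 q [-0.2   0.37  1.84 -0.    0.93 -0.12]
lug frame r,t mm 51.9 -19.5 Ft -0.77 Fr 1.59
```

View pics/s4.png

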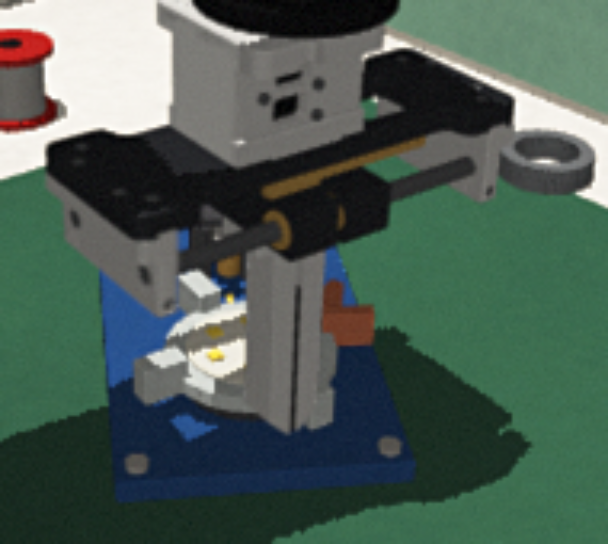

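carry_out(
  moves=[
    [1, -0.026, 0.084, 0, 0, 0, -1],
    [1, -0.026, 0.084, 0, 0, 0, -1],
    [1, -0.026, 0.084, 0, 0, 0, -1],
    [1, -0.026, 0.084, 0, 0, 0, -1],
    [1, -0.026, 0.084, 0, 0, 0, -1],
    [1, -0.026, 0.084, 0, 0, 0, -1],
    [1, -0.026, 0.084, 0, 0, 0, -1],
    [1, -0.026, 0.084, 0, 0, 0, -1],
  ],
)

```text
time_s: 6.95
eef_pos: [0.5685, -0.0403, 0.1285]
ee_rot: [[-0.536, 0.844, -0.0], [0.844, 0.536, -0.001], [-0.001, -0.001, -1.0]]
force: [0.1, -2.4, -1.3]
gripper_width: 0.0006
```

carry_out(
  moves=[
    [1, -0.026, 0.084, 0, 0, 0, -1],
    [1, -0.026, 0.084, 0, 0, 0, -1],
    [1, -0.026, 0.084, 0, 0, 0, -1],
    [1, 0, 0, 0, 0, 0, 0],
  ],
)

```text
time_s: 7.45
eef_pos: [0.5812, -0.0353, 0.1286]
ee_rot: [[-0.72, 0.694, 0.001], [0.694, 0.72, -0.0], [-0.001, 0.0, -1.0]]
force: [0.3, -0.5, -0.5]
gripper_width: 0.0004
```

```bash
python3 -c "
from st import *
fr()
d=snapshot('side');cv2.imwrite('pics/s5.png',cv2.resize(d['color'][140:310,200:390,::-1],None,fx=3.2,fy=3.2))
"
```

```text
t 7.45 p [ 0.5812 -0.0353  0.1286] a 136.02 tilt [ 6.e-04 -2.e-04 -1.e+00] F [ 0.3  -0.54 -0.45] w 0.0004 q [-0.18  0.43  1.74 -0.    0.97 -0.98]
lug frame r,t mm 51.7 -17.9 Ft -0.18 Fr 0.58
```

View pics/s5.png

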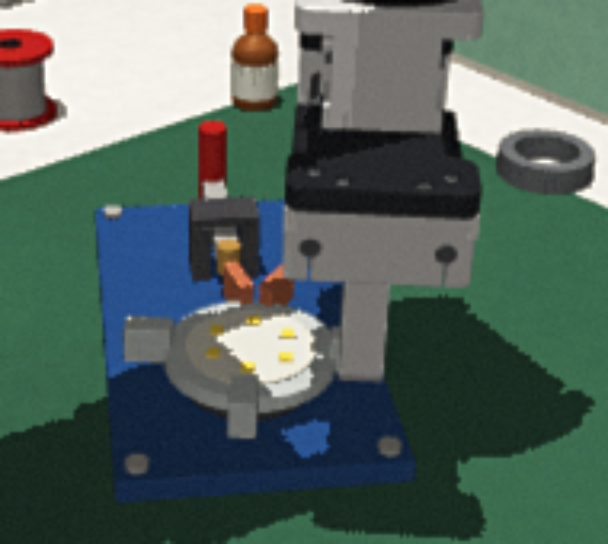

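carry_out(
  moves=[
    [1, -0.026, 0.084, 0, 0, 0, -1],
    [1, -0.026, 0.084, 0, 0, 0, -1],
    [1, -0.01, 0.03, 0, 0, 0, -0.35],
    [1, 0, 0, 0, 0, 0, 0],
    [1, 0, 0, 0, 0, 0, 0],
  ],
)

```text
time_s: 8.12
eef_pos: [0.5895, -0.0297, 0.1286]
ee_rot: [[-0.838, 0.546, -0.0], [0.546, 0.838, 0.0], [0.0, 0.0, -1.0]]
force: [-0.1, -0.3, -0.4]
gripper_width: 0.0006
```

```bash
python3 -c "
from st import *
fr()
d=snapshot('side');im=d['color']
x=np.array([np.cos(np.radians(57.1)),np.sin(np.radians(57.1))])
o=(im[:,:,::-1]).copy()
big=cv2.resize(o[180:300,215:345],None,fx=4.8,fy=4.8,interpolation=cv2.INTER_CUBIC)
def P(u): return tuple(int(v) for v in (pix(d,u)-[215,180])*4.8)
for r0,r1 in((-58,-40),(40,60)):
  cv2.line(big,P([*(C+x*r0/1000),.042]),P([*(C+x*r1/1000),.042]),(255,0,255),1)
cv2.imwrite('pics/s6.png',big)
"
```

```text
t 8.12 p [ 0.5895 -0.0297  0.1286] a 146.88 tilt [-1.e-04  2.e-04 -1.e+00] F [-0.05 -0.34 -0.44] w 0.0006 q [-0.17  0.44  1.72  0.    0.98 -1.16]
lug frame r,t mm 51.2 -18.2 Ft -0.31 Fr 0.14
```

View pics/s6.png

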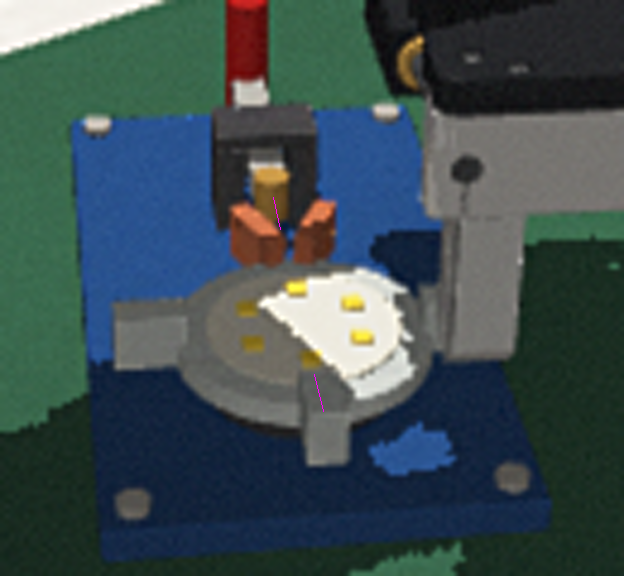

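The copper lug sits about 2 degrees short: the prong ends centre at (283,206) against the axis at (275,200), and the back lug at (325,390) against (320,392). I nudge it on, then back off and lift to look from the top.

carry_out(
  moves=[
    [1, -0.013, 0.042, 0, 0, 0, -0.5],
    [1, 0, 0, 0, 0, 0, 0],
    [1, 0, -0.15, 0, 0, 0, 0],
    [1, 0, -0.15, 0, 0, 0, 0],
    [1, -0.3, 0, -0.8, 0, 0, 0],
    [1, -1, 0, -0.6, 0, 0, 0],
    [1, -1, 0, 0, 0, 0, 0],
    [1, -1, 0, 0, 0, 0, 0],
  ],
)

```text
time_s: 9.18
eef_pos: [0.7266, -0.127, 0.1997]
ee_rot: [[-0.859, 0.512, 0.002], [0.512, 0.859, -0.0], [-0.002, 0.001, -1.0]]
force: [0.5, 0.3, -0.4]
gripper_width: 0.0007
```

carry_out(
  moves=[
    [1, -1, 0, 0, 0, 0, 0],
    [1, 0, 0, 0, 0, 0, 0],
  ],
)

```text
time_s: 9.43
eef_pos: [0.7703, -0.1541, 0.1969]
ee_rot: [[-0.858, 0.513, 0.001], [0.513, 0.858, -0.001], [-0.001, -0.0, -1.0]]
force: [-0.2, 0.7, -0.0]
gripper_width: 0.0006
```

```bash
python3 -c "
from st import *
st()
for n,(a,b,k) in dict(top=(180,130,4.2),side=(215,170,4.2)).items():
  d=snapshot(n);im=d['color'];hsv=cv2.cvtColor(im,cv2.COLOR_RGB2HSV);H,S,V=cv2.split(hsv)
  x=np.array([np.cos(np.radians(57.1)),np.sin(np.radians(57.1))])
  R=np.zeros(H.shape,bool);R[150:300,190:345]=1
  for st_,ce,mm in blobs((H>4)&(H<14)&(S>100)&(V>50)&R,6): print(n,'cop',st_,ce,ray(d,*ce,.042).round(4))
  for st_,ce,mm in blobs(((H<4)|(H>174))&(S>180)&(V>60)&R,6): print(n,'red',st_,ce,ray(d,*ce,.07).round(4))
  big=cv2.resize(im[b:b+140,a:a+170,::-1],None,fx=k,fy=k,interpolation=cv2.INTER_CUBIC)
  P=lambda u: tuple(int(v) for v in (pix(d,u)-[a,b])*k)
  for r0,r1 in((-58,-40),(40,160)):
    cv2.line(big,P([*(C+x*r0/1000),.042]),P([*(C+x*r1/1000),.042]),(255,0,255),1)
  cv2.imwrite(f'pics/{n}7.png',big)
"
```

```text
t 9.43 p [ 0.7703 -0.1541  0.1969] a 149.11 tilt [ 8.e-04 -7.e-04 -1.e+00] F [-0.2   0.65 -0.03] w 0.0006 q [-0.29  0.65  1.13 -0.    1.36 -1.32]
top cop [215, 162, 7, 7, 11] [217.0, 164.0] [0.6546 0.1574 0.042 ]
top cop [269, 207, 8, 13, 50] [272.5, 213.1] [0.5897 0.0488 0.042 ]
top cop [258, 218, 14, 8, 63] [264.9, 221.6] [0.5733 0.0583 0.042 ]
top red [216, 163, 9, 12, 77] [220.3, 168.3] [0.6405 0.1445 0.07  ]
side cop [273, 150, 14, 11, 122] [279.2, 155.1] [0.7774 0.2664 0.042 ]
side cop [273, 171, 13, 3, 27] [278.8, 172.2] [0.7194 0.1997 0.042 ]
side cop [275, 221, 8, 14, 78] [278.6, 227.7] [0.5847 0.0424 0.042 ]
side cop [261, 222, 12, 14, 119] [266.3, 229.0] [0.5675 0.0513 0.042 ]
side red [190, 150, 26, 11, 217] [202.7, 154.8] [0.6151 0.3058 0.07  ]
side red [192, 171, 25, 10, 76] [204.1, 176.8] [0.5632 0.2179 0.07  ]
side red [262, 178, 9, 24, 148] [265.4, 187.0] [0.6218 0.1209 0.07  ]
```

View pics/top7.png

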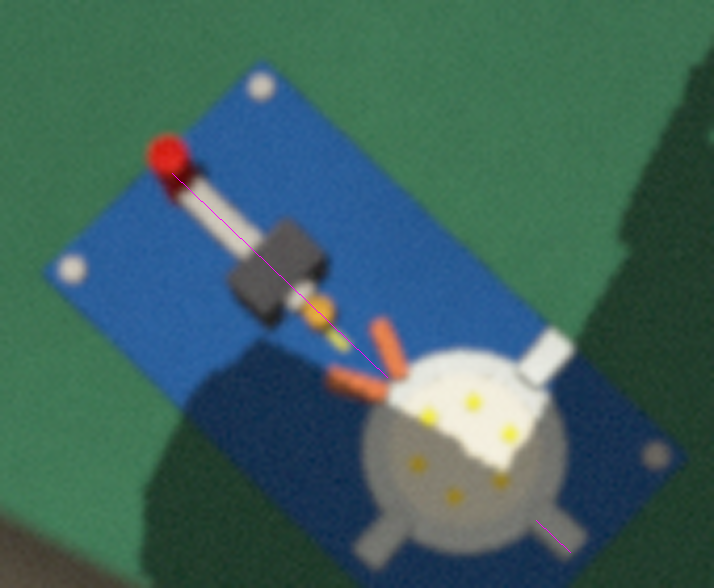

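View pics/side7.png

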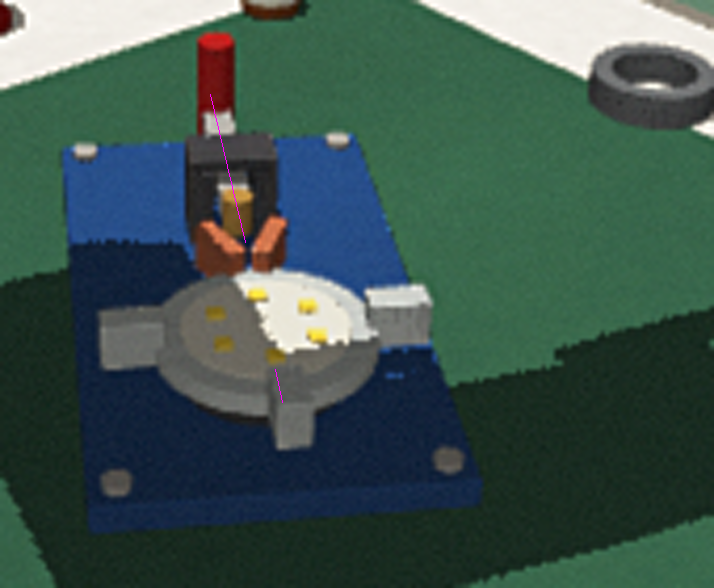

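The slot is aligned to about 1 degree (58.1 measured against 57.1). I check the handle position and the clearances around it.

```bash
python3 -c "
from st import *
t=snapshot('top');s=snapshot('side')
x=np.array([np.cos(np.radians(57.1)),np.sin(np.radians(57.1))]);y=np.array([-x[1],x[0]])
p=ray(t,220,166.7,.07);print('handle top',p,(p[:2]-C)@x,(p[:2]-C)@y)
p=ray(s,266,180.5,.07);print('handle side',p,(p[:2]-C)@x,(p[:2]-C)@y)
print('bottle base',ray(s,280,173,0),'ring',ray(s,371,198,0),'bottle cap top view z.1',ray(t,166,76,.1), ray(t,177,98,0))
print('spool',ray(s,204,178,0))
to(.6608,.1748,.197,147.1)
"
```

```text
handle top [0.64304287 0.14554679 0.07      ] 0.15787697805049206 -0.0009386685053243897
handle side [0.63859648 0.13994621 0.07      ] 0.15075945743361793 -0.00024748773901861617
bottle base [0.77997028 0.26535691 0.        ] ring [0.84382593 0.06563165 0.        ] bottle cap top view z.1 [0.76721275 0.2588173  0.1       ] [0.77723446 0.26781299 0.        ]
spool [0.63701376 0.34435658 0.        ]
t 9.62 p [ 0.7673 -0.1507  0.1987] a 149.25 tilt [-1.3e-03  6.0e-04 -1.0e+00] F [-0.22  0.51  0.31] w 0.0004 q [-0.28  0.65  1.13  0.    1.36 -1.32]
tool shift units [5.158 4.506 0.04 ] rz units 0.47
```

carry_out(
  moves=[
    [1, 0.5, 0.6, 0, 0, 0, 0.45],
    [1, 0.8, 0.7, 0, 0, 0, 0],
    [1, 0.8, 0.7, 0, 0, 0, 0],
    [1, 0.8, 0.7, 0, 0, 0, 0],
    [1, 0.8, 0.7, 0, 0, 0, 0],
    [1, 0.8, 0.7, 0, 0, 0, 0],
    [1, 0.5, 0.5, 0, 0, 0, 0],
    [1, 0, 0, 0, 0, 0, 0],
  ],
)

```text
time_s: 10.62
eef_pos: [0.6793, 0.1806, 0.1996]
ee_rot: [[-0.843, 0.538, 0.0], [0.538, 0.843, 0.001], [0.0, 0.001, -1.0]]
force: [0.5, -0.6, -0.9]
gripper_width: 0.0002
```

```bash
python3 -c "
from st import *
to(.6608,.1748,.135,147.1)"
```

```text
t 10.62 p [0.6793 0.1806 0.1996] a 147.45 tilt [ 1.e-04  6.e-04 -1.e+00] F [ 0.53 -0.63 -0.92] w 0.0002 q [ 0.16  0.53  1.36  0.    1.26 -0.84]
tool shift units [ 0.25  -0.297  1.293] rz units 0.08
```

carry_out(
  moves=[
    [1, 0.25, -0.28, 0, 0, 0, 0.1],
    [1, 0, 0, 0.5, 0, 0, 0],
    [1, 0, 0, 0.5, 0, 0, 0],
    [1, 0, 0, 0.3, 0, 0, 0],
    [1, 0, 0, 0, 0, 0, 0],
  ],
)

```text
time_s: 11.25
eef_pos: [0.6627, 0.1716, 0.1327]
ee_rot: [[-0.836, 0.549, -0.002], [0.549, 0.836, -0.001], [0.001, -0.002, -1.0]]
force: [0.3, -0.1, -0.0]
gripper_width: 0.0003
```

```bash
cat >> st.py <<'E'
X=np.array([np.cos(np.radians(57.1)),np.sin(np.radians(57.1))]);Y=np.array([-X[1],X[0]])
def bolt():
    s,p,R,a=st();d=p[:2]-C;f=s["force"]
    print("nest x,y mm",(d@X*1000).round(1),(d@Y*1000).round(1),"Fx",(f[:2]@X).round(2),"Fy",(f[:2]@Y).round(2))
E
python3 -c "
from st import *
bolt()
d=snapshot('side');cv2.imwrite('pics/s8.png',cv2.resize(d['color'][130:300,200:390,::-1],None,fx=3.2,fy=3.2))
"
```

```text
t 11.25 p [0.6627 0.1716 0.1327] a 146.69 tilt [-2.3e-03 -7.0e-04 -1.0e+00] F [ 0.3  -0.14 -0.01] w 0.0003 q [ 0.15  0.56  1.48 -0.    1.1  -0.84]
nest x,y mm 190.4 -3.3 Fx 0.04 Fy -0.33
```

View pics/s8.png

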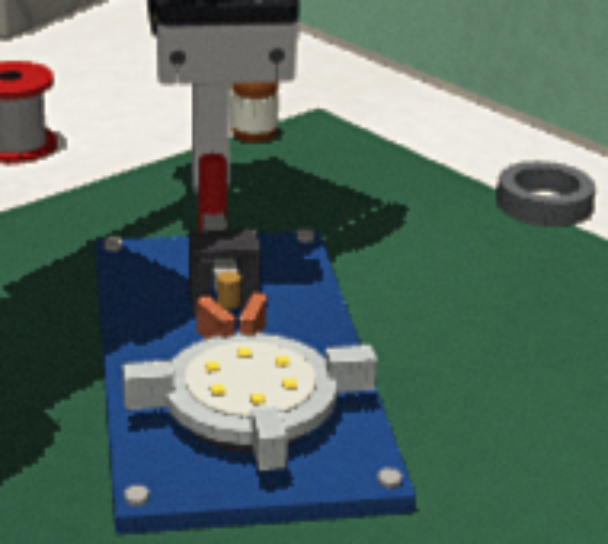

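carry_out(
  moves=[
    [1, 0.05, -0.05, 0, 0, 0, 0],
    [1, 0, -0.05, 0, 0, 0, 0],
    [1, 0, -0.05, 0, 0, 0, 0],
    [1, 0, -0.05, 0, 0, 0, 0],
    [1, 0, 0, 0, 0, 0, 0],
  ],
)

```text
time_s: 11.92
eef_pos: [0.6558, 0.1652, 0.1337]
ee_rot: [[-0.836, 0.549, 0.0], [0.549, 0.836, -0.0], [-0.0, -0.0, -1.0]]
force: [-0.3, 0.1, -1.1]
gripper_width: 0.0004
```

```bash
python3 -c "
from st import *
bolt()"
```

```text
t 11.93 p [0.6558 0.1652 0.1337] a 146.71 tilt [ 0.e+00 -1.e-04 -1.e+00] F [-0.29  0.14 -1.06] w 0.0004 q [ 0.14  0.55  1.5  -0.    1.09 -0.85]
nest x,y mm 181.3 -1.0 Fx -0.04 Fy 0.32
```

carry_out(
  moves=[
    [1, 0, -0.05, 0, 0, 0, 0],
    [1, 0, -0.05, 0, 0, 0, 0],
  ],
)

```text
time_s: 12.18
eef_pos: [0.6536, 0.1617, 0.1337]
ee_rot: [[-0.836, 0.549, 0.001], [0.549, 0.836, 0.001], [-0.0, 0.002, -1.0]]
force: [1.1, 1.8, -0.7]
gripper_width: 0.0006
```

```bash
python3 -c "
from st import *
bolt()"
```

```text
t 12.18 p [0.6536 0.1617 0.1337] a 146.71 tilt [ 0.0012  0.0012 -1.    ] F [ 1.1   1.82 -0.7 ] w 0.0006 q [ 0.14  0.54  1.51  0.    1.09 -0.85]
nest x,y mm 177.2 -1.0 Fx 2.12 Fy 0.07
```

carry_out(
  moves=[
    [1, 0, -0.04, 0, 0, 0, 0],
    [1, 0, -0.04, 0, 0, 0, 0],
    [1, 0, -0.04, 0, 0, 0, 0],
    [1, 0, -0.04, 0, 0, 0, 0],
  ],
)

```text
time_s: 12.68
eef_pos: [0.6488, 0.1544, 0.1337]
ee_rot: [[-0.836, 0.549, 0.0], [0.549, 0.836, -0.0], [-0.0, 0.0, -1.0]]
force: [1.4, 1.9, -0.9]
gripper_width: 0.0005
```

```bash
python3 -c "
from st import *
bolt()"
```

```text
t 12.68 p [0.6488 0.1544 0.1337] a 146.72 tilt [ 4.e-04 -1.e-04 -1.e+00] F [ 1.45  1.91 -0.91] w 0.0005 q [ 0.13  0.53  1.53 -0.    1.08 -0.86]
nest x,y mm 168.5 -1.0 Fx 2.39 Fy -0.18
```

carry_out(
  moves=[
    [1, 0, -0.03, 0, 0, 0, 0],
    [1, 0, -0.03, 0, 0, 0, 0],
  ],
)

```text
time_s: 12.92
eef_pos: [0.6472, 0.1519, 0.1337]
ee_rot: [[-0.836, 0.549, 0.0], [0.549, 0.836, -0.0], [-0.0, 0.0, -1.0]]
force: [1.5, 1.4, -0.3]
gripper_width: 0.0003
```

```bash
python3 -c "
from st import *
bolt()
d=snapshot('side');cv2.imwrite('pics/s9.png',cv2.resize(d['color'][180:300,215:345,::-1],None,fx=4.8,fy=4.8))"
```

```text
t 12.93 p [0.6472 0.1519 0.1337] a 146.72 tilt [ 3.e-04 -1.e-04 -1.e+00] F [ 1.55  1.44 -0.35] w 0.0003 q [ 0.13  0.53  1.53 -0.    1.08 -0.86]
nest x,y mm 165.5 -1.0 Fx 2.05 Fy -0.52
```

View pics/s9.png

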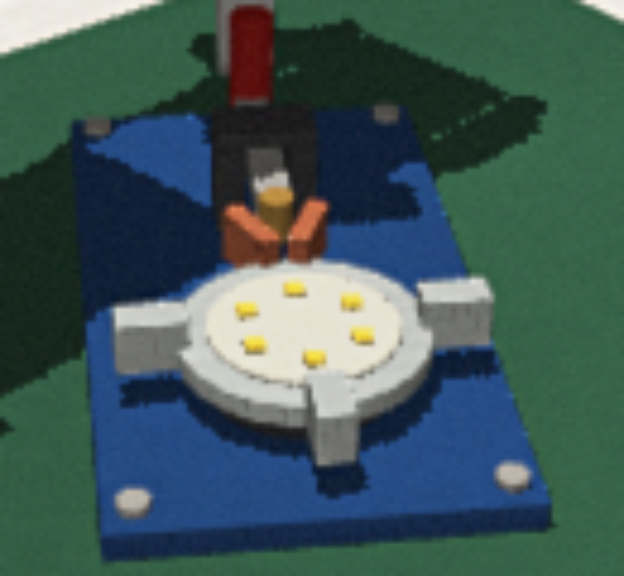

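The nose is centred between the prongs at (276,205). I advance in finer steps.

carry_out(
  moves=[
    [1, 0, -0.02, 0, 0, 0, 0],
    [1, 0, -0.02, 0, 0, 0, 0],
  ],
)

```text
time_s: 13.22
eef_pos: [0.6461, 0.1503, 0.1337]
ee_rot: [[-0.836, 0.549, 0.0], [0.549, 0.836, -0.0], [-0.0, 0.0, -1.0]]
force: [1.2, 1.7, -0.8]
gripper_width: 0.0003
```

carry_out(
  moves=[
    [1, 0, -0.02, 0, 0, 0, 0],
    [1, 0, -0.02, 0, 0, 0, 0],
  ],
)

```text
time_s: 13.48
eef_pos: [0.645, 0.1486, 0.1337]
ee_rot: [[-0.836, 0.549, 0.0], [0.549, 0.836, -0.0], [-0.0, 0.0, -1.0]]
force: [1.8, 0.8, -1.1]
gripper_width: 0.0002
```

carry_out(
  moves=[
    [1, 0, -0.02, 0, 0, 0, 0],
    [1, 0, -0.02, 0, 0, 0, 0],
  ],
)

```text
time_s: 13.72
eef_pos: [0.6439, 0.1469, 0.1337]
ee_rot: [[-0.836, 0.549, 0.0], [0.549, 0.836, -0.0], [-0.0, 0.0, -1.0]]
force: [2.7, 0.5, -1.3]
gripper_width: 0.0007
```

carry_out(
  moves=[
    [1, 0, -0.02, 0, 0, 0, 0],
    [1, 0, -0.02, 0, 0, 0, 0],
  ],
)

```text
time_s: 13.98
eef_pos: [0.6428, 0.1452, 0.1337]
ee_rot: [[-0.836, 0.549, 0.0], [0.549, 0.836, -0.0], [-0.0, 0.0, -1.0]]
force: [1.3, 2.1, -1.9]
gripper_width: 0.0001
```

```bash
python3 -c "
from st import *
bolt()
d=snapshot('side');cv2.imwrite('pics/s10.png',cv2.resize(d['color'][180:300,215:345,::-1],None,fx=4.8,fy=4.8))"
```

```text
t 13.97 p [0.6428 0.1452 0.1337] a 146.73 tilt [ 3.e-04 -1.e-04 -1.e+00] F [ 1.31  2.05 -1.92] w 0.0001 q [ 0.12  0.52  1.55 -0.    1.07 -0.87]
nest x,y mm 157.5 -0.9 Fx 2.44 Fy 0.01
```

View pics/s10.png

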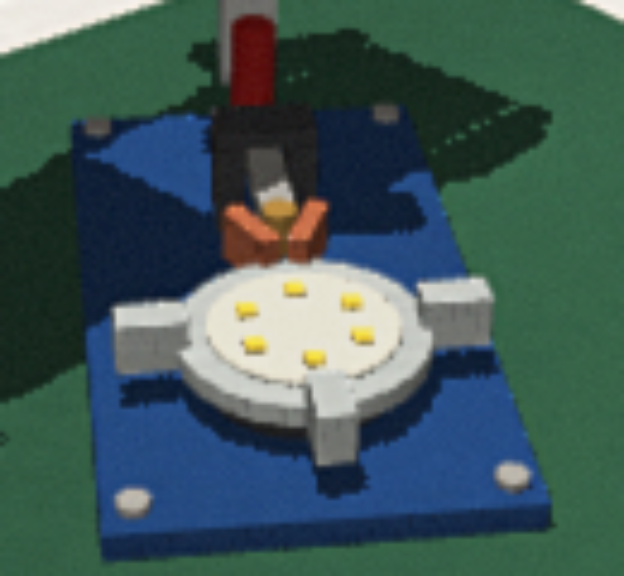

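carry_out(
  moves=[
    [1, 0, -0.02, 0, 0, 0, 0],
  ],
)

```text
time_s: 14.15
eef_pos: [0.6423, 0.1445, 0.1337]
ee_rot: [[-0.836, 0.549, 0.0], [0.549, 0.836, -0.0], [-0.0, 0.0, -1.0]]
force: [2.3, 0.9, -1.9]
gripper_width: 0.0002
```

carry_out(
  moves=[
    [1, 0, -0.02, 0, 0, 0, 0],
  ],
)

```text
time_s: 14.28
eef_pos: [0.6417, 0.1436, 0.1337]
ee_rot: [[-0.836, 0.549, 0.0], [0.549, 0.836, -0.0], [-0.0, 0.0, -1.0]]
force: [2.6, 0.6, -0.9]
gripper_width: 0.0006
```

carry_out(
  moves=[
    [1, 0, -0.02, 0, 0, 0, 0],
  ],
)

```text
time_s: 14.4
eef_pos: [0.6412, 0.1427, 0.1337]
ee_rot: [[-0.836, 0.549, 0.0], [0.549, 0.836, -0.0], [-0.0, 0.0, -1.0]]
force: [2.3, 0.3, 0.0]
gripper_width: 0.0004
```

carry_out(
  moves=[
    [1, 0, -0.02, 0, 0, 0, 0],
  ],
)

```text
time_s: 14.52
eef_pos: [0.6406, 0.1419, 0.1337]
ee_rot: [[-0.836, 0.549, 0.0], [0.549, 0.836, -0.0], [-0.0, -0.0, -1.0]]
force: [3.1, 0.1, -1.5]
gripper_width: 0.0007
```

carry_out(
  moves=[
    [1, 0, -0.02, 0, 0, 0, 0],
  ],
)

```text
time_s: 14.65
eef_pos: [0.64, 0.1411, 0.1337]
ee_rot: [[-0.836, 0.549, 0.0], [0.549, 0.836, -0.0], [-0.0, 0.0, -1.0]]
force: [2.5, 1.4, -1.1]
gripper_width: 0.0004
```

carry_out(
  moves=[
    [1, 0, -0.02, 0, 0, 0, 0],
  ],
)

```text
time_s: 14.78
eef_pos: [0.6397, 0.1406, 0.1337]
ee_rot: [[-0.836, 0.549, 0.001], [0.549, 0.836, 0.001], [-0.0, 0.001, -1.0]]
force: [3.5, 1.9, -0.2]
gripper_width: 0.0001
```

```bash
python3 -c "
from st import *
bolt()
d=snapshot('side');cv2.imwrite('pics/s11.png',cv2.resize(d['color'][180:300,215:345,::-1],None,fx=4.8,fy=4.8))"
```

```text
t 14.78 p [0.6397 0.1406 0.1337] a 146.71 tilt [ 8.e-04  6.e-04 -1.e+00] F [ 3.54  1.88 -0.24] w 0.0001 q [ 0.11  0.52  1.56  0.    1.06 -0.88]
nest x,y mm 151.9 -0.8 Fx 3.5 Fy -1.95
```

View pics/s11.png

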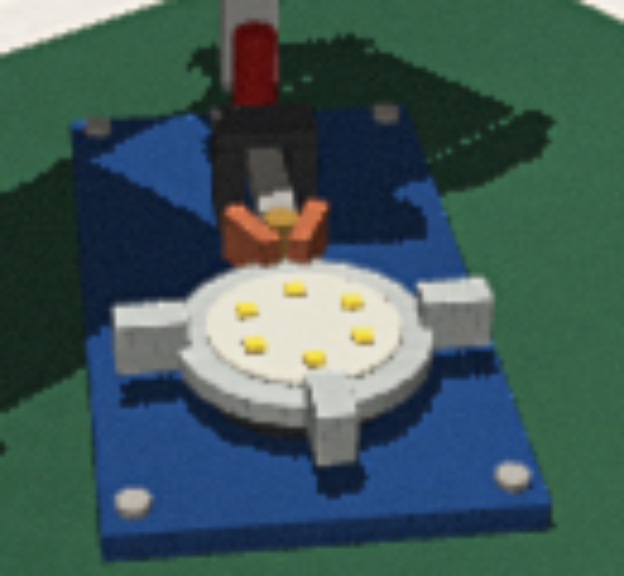

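carry_out(
  moves=[
    [1, 0, -0.006, 0, 0, 0, 0],
    [1, 0, 0, 0, 0, 0, 0],
  ],
)

```text
time_s: 15.08
eef_pos: [0.6395, 0.1402, 0.1337]
ee_rot: [[-0.836, 0.549, 0.0], [0.549, 0.836, 0.0], [-0.0, 0.0, -1.0]]
force: [3.3, 1.1, -1.7]
gripper_width: 0.0003
```

```bash
python3 -c "
from st import *
bolt()"
```

```text
t 15.07 p [0.6395 0.1402 0.1337] a 146.72 tilt [ 4.e-04  1.e-04 -1.e+00] F [ 3.35  1.09 -1.74] w 0.0003 q [ 0.11  0.52  1.56  0.    1.06 -0.88]
nest x,y mm 151.4 -0.8 Fx 2.73 Fy -2.22
```

carry_out(
  moves=[
    [1, 0, -0.006, 0, 0, 0, 0],
    [1, 0, 0, 0, 0, 0, 0],
  ],
)

```text
time_s: 15.32
eef_pos: [0.6392, 0.1398, 0.1337]
ee_rot: [[-0.836, 0.549, 0.0], [0.549, 0.836, -0.0], [-0.0, 0.0, -1.0]]
force: [3.4, 2.1, -0.3]
gripper_width: 0.0002
```

```bash
python3 -c "
from st import *
bolt()"
```

```text
t 15.32 p [0.6392 0.1398 0.1337] a 146.72 tilt [ 3.e-04 -1.e-04 -1.e+00] F [ 3.42  2.06 -0.29] w 0.0002 q [ 0.11  0.52  1.56 -0.    1.06 -0.88]
nest x,y mm 151.0 -0.8 Fx 3.58 Fy -1.75
```

carry_out(
  moves=[
    [1, -0.005, -0.008, 0, 0, 0, 0],
    [1, 0, 0, 0, 0, 0, 0],
  ],
)

```text
time_s: 15.58
eef_pos: [0.639, 0.1394, 0.1337]
ee_rot: [[-0.836, 0.549, -0.0], [0.549, 0.836, 0.0], [0.0, -0.0, -1.0]]
force: [3.3, 1.7, -0.8]
gripper_width: 0.0002
```

carry_out(
  moves=[
    [1, 0, -0.008, 0, 0, 0, 0],
    [1, 0, 0, 0, 0, 0, 0],
  ],
)

```text
time_s: 15.82
eef_pos: [0.6388, 0.139, 0.1337]
ee_rot: [[-0.836, 0.549, -0.0], [0.549, 0.836, 0.0], [0.0, -0.0, -1.0]]
force: [2.9, 1.3, -0.2]
gripper_width: 0.0003
```

```bash
python3 -c "
from st import *
bolt()"
```

```text
t 15.82 p [0.6388 0.139  0.1337] a 146.72 tilt [-1.e-04  0.e+00 -1.e+00] F [ 2.87  1.26 -0.17] w 0.0003 q [ 0.11  0.52  1.56  0.    1.06 -0.88]
nest x,y mm 150.1 -0.9 Fx 2.62 Fy -1.72
```

carry_out(
  moves=[
    [1, 0, -0.008, 0, 0, 0, 0],
    [1, 0, 0, 0, 0, 0, 0],
  ],
)

```text
time_s: 16.08
eef_pos: [0.6386, 0.1387, 0.1337]
ee_rot: [[-0.836, 0.549, -0.0], [0.549, 0.836, 0.0], [0.0, -0.0, -1.0]]
force: [2.0, 2.9, 0.2]
gripper_width: 0.0007
```

```bash
python3 -c "
from st import *
bolt()"
```

```text
t 16.07 p [0.6386 0.1387 0.1337] a 146.72 tilt [-1.e-04  0.e+00 -1.e+00] F [1.99 2.9  0.21] w 0.0007 q [ 0.11  0.52  1.56  0.    1.06 -0.88]
nest x,y mm 149.7 -0.9 Fx 3.51 Fy -0.09
```

carry_out(
  moves=[
    [1, 0, -0.01, 0, 0, 0, 0],
    [1, 0, 0, 0, 0, 0, 0],
  ],
)

```text
time_s: 16.32
eef_pos: [0.6384, 0.1384, 0.1337]
ee_rot: [[-0.836, 0.549, 0.0], [0.549, 0.836, 0.0], [0.0, 0.0, -1.0]]
force: [2.3, 3.1, -0.7]
gripper_width: 0.0004
```

carry_out(
  moves=[
    [1, 0, -0.01, 0, 0, 0, 0],
    [1, 0, 0, 0, 0, 0, 0],
  ],
)

```text
time_s: 16.58
eef_pos: [0.6381, 0.138, 0.1336]
ee_rot: [[-0.836, 0.549, -0.0], [0.549, 0.836, 0.0], [0.0, 0.0, -1.0]]
force: [2.4, 3.5, 0.2]
gripper_width: 0.0003
```

carry_out(
  moves=[
    [1, 0, -0.01, 0, 0, 0, 0],
    [1, 0, 0, 0, 0, 0, 0],
  ],
)

```text
time_s: 16.82
eef_pos: [0.638, 0.1377, 0.1337]
ee_rot: [[-0.836, 0.549, 0.0], [0.549, 0.836, 0.0], [-0.0, 0.001, -1.0]]
force: [2.2, 4.7, -0.5]
gripper_width: 0.0008
```

```bash
python3 -c "
from st import *
bolt()"
```

```text
t 16.82 p [0.638  0.1377 0.1337] a 146.71 tilt [ 3.e-04  5.e-04 -1.e+00] F [ 2.22  4.68 -0.45] w 0.0008 q [ 0.11  0.52  1.56  0.    1.06 -0.88]
nest x,y mm 148.5 -1.0 Fx 5.13 Fy 0.67
```

carry_out(
  moves=[
    [1, 0, -0.006, 0, 0, 0, 0],
    [1, 0, 0, 0, 0, 0, 0],
  ],
)

```text
time_s: 17.08
eef_pos: [0.6379, 0.1376, 0.1337]
ee_rot: [[-0.836, 0.549, 0.001], [0.549, 0.836, 0.001], [-0.0, 0.001, -1.0]]
force: [3.3, 4.8, -0.2]
gripper_width: 0.0004
```

```bash
python3 -c "
from st import *
bolt()
d=snapshot('side');cv2.imwrite('pics/s12.png',cv2.resize(d['color'][180:300,215:345,::-1],None,fx=4.8,fy=4.8))"
```

```text
t 17.07 p [0.6379 0.1376 0.1337] a 146.71 tilt [ 7.e-04  9.e-04 -1.e+00] F [ 3.34  4.84 -0.23] w 0.0004 q [ 0.11  0.52  1.56  0.    1.06 -0.88]
nest x,y mm 148.4 -0.9 Fx 5.88 Fy -0.18
```

View pics/s12.png

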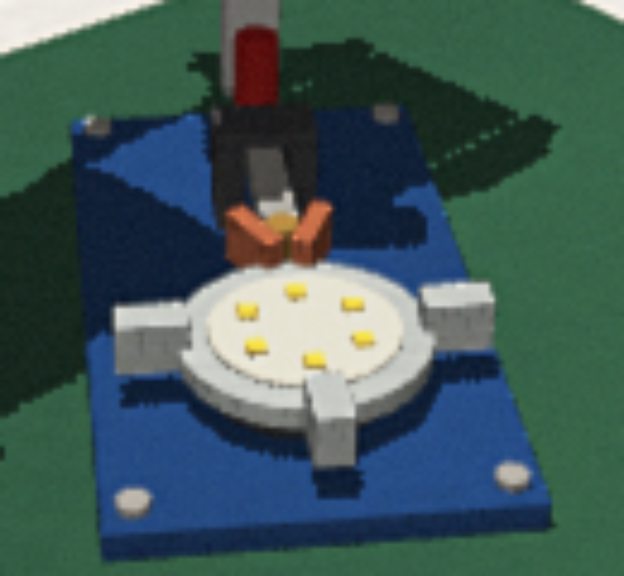

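carry_out(
  moves=[
    [1, 0, -0.01, 0, 0, 0, 0],
    [1, 0, 0, 0, 0, 0, 0],
  ],
)

```text
time_s: 17.38
eef_pos: [0.6378, 0.1375, 0.1337]
ee_rot: [[-0.836, 0.549, 0.001], [0.549, 0.836, 0.001], [-0.0, 0.002, -1.0]]
force: [4.1, 6.2, -0.1]
gripper_width: 0.0002
```

```bash
python3 -c "
from st import *
bolt()"
```

```text
t 17.38 p [0.6378 0.1375 0.1337] a 146.7 tilt [ 0.0011  0.0014 -1.    ] F [ 4.14  6.21 -0.1 ] w 0.0002 q [ 0.11  0.51  1.57  0.    1.06 -0.89]
nest x,y mm 148.2 -0.9 Fx 7.46 Fy -0.1
```

carry_out(
  moves=[
    [1, 0, -0.01, 0, 0, 0, 0],
    [1, 0, 0, 0, 0, 0, 0],
  ],
)

```text
time_s: 17.62
eef_pos: [0.6377, 0.1373, 0.1337]
ee_rot: [[-0.836, 0.549, 0.002], [0.549, 0.836, 0.002], [-0.0, 0.003, -1.0]]
force: [3.7, 6.1, -0.8]
gripper_width: 0.0005
```

```bash
python3 -c "
from st import *
bolt()"
```

```text
t 17.62 p [0.6377 0.1373 0.1337] a 146.69 tilt [ 0.0017  0.0021 -1.    ] F [ 3.72  6.13 -0.84] w 0.0005 q [ 0.1   0.51  1.57  0.    1.06 -0.89]
nest x,y mm 148.1 -1.0 Fx 7.17 Fy 0.2
```

carry_out(
  moves=[
    [1, 0, -0.01, 0, 0, 0, 0],
    [1, 0, 0, 0, 0, 0, 0],
  ],
)

```text
time_s: 17.88
eef_pos: [0.6377, 0.1372, 0.1338]
ee_rot: [[-0.836, 0.549, 0.002], [0.549, 0.836, 0.003], [-0.0, 0.003, -1.0]]
force: [4.6, 8.6, -0.9]
gripper_width: 0.0005
```

carry_out(
  moves=[
    [1, 0, -0.008, 0, 0, 0, 0],
    [1, 0, 0, 0, 0, 0, 0],
  ],
)

```text
time_s: 18.12
eef_pos: [0.6376, 0.1372, 0.1338]
ee_rot: [[-0.836, 0.549, 0.003], [0.549, 0.836, 0.003], [-0.0, 0.004, -1.0]]
force: [3.9, 8.8, -1.1]
gripper_width: 0.0007
```

```bash
python3 -c "
from st import *
bolt()"
```

```text
t 18.12 p [0.6376 0.1372 0.1338] a 146.68 tilt [ 0.0027  0.0032 -1.    ] F [ 3.9   8.81 -1.09] w 0.0007 q [ 0.1   0.51  1.57  0.    1.06 -0.89]
nest x,y mm 147.9 -0.9 Fx 9.52 Fy 1.51
```

carry_out(
  moves=[
    [1, 0, -0.004, 0, 0, 0, 0],
    [1, 0, 0, 0, 0, 0, 0],
    [1, 0, 0, 0, 0, 0, 0],
  ],
)

```text
time_s: 18.5
eef_pos: [0.6376, 0.1371, 0.1338]
ee_rot: [[-0.836, 0.549, 0.003], [0.549, 0.836, 0.003], [-0.001, 0.004, -1.0]]
force: [5.1, 7.9, -2.3]
gripper_width: 0.0008
```

carry_out(
  moves=[
    [1, 0, 0, 0, 0, 0, 0],
  ],
)

```text
time_s: 18.62
eef_pos: [0.6376, 0.1372, 0.1338]
ee_rot: [[-0.836, 0.549, 0.003], [0.549, 0.836, 0.003], [-0.0, 0.004, -1.0]]
force: [5.2, 7.2, -0.8]
gripper_width: 0.0007
```

```bash
python3 -c "
from st import *
bolt()
d=snapshot('side');cv2.imwrite('pics/s13.png',cv2.resize(d['color'][180:300,215:345,::-1],None,fx=4.8,fy=4.8))"
```

```text
t 18.62 p [0.6376 0.1372 0.1338] a 146.67 tilt [ 0.0029  0.0035 -1.    ] F [ 5.17  7.24 -0.82] w 0.0007 q [ 0.1   0.51  1.57  0.    1.06 -0.89]
nest x,y mm 147.9 -0.9 Fx 8.89 Fy -0.41
```

View pics/s13.png

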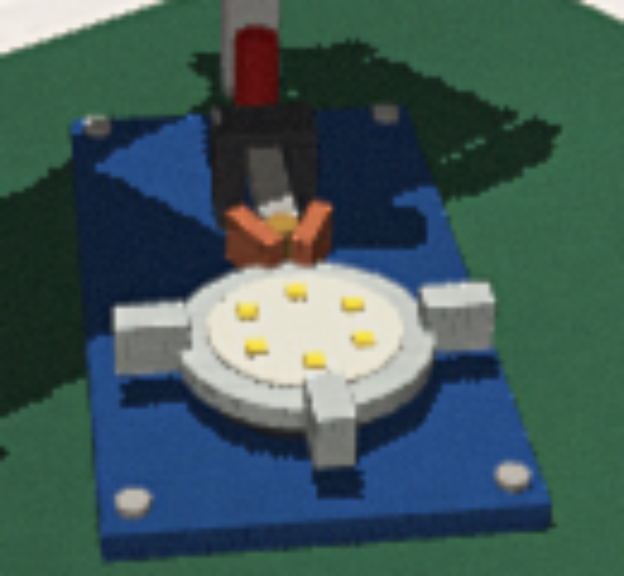

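carry_out(
  moves=[
    [1, 0, -0.006, 0, 0, 0, 0],
    [1, 0, 0, 0, 0, 0, 0],
  ],
)

```text
time_s: 18.92
eef_pos: [0.6376, 0.1371, 0.1338]
ee_rot: [[-0.836, 0.549, 0.003], [0.549, 0.835, 0.004], [-0.001, 0.005, -1.0]]
force: [5.1, 8.7, -2.2]
gripper_width: 0.0005
```

carry_out(
  moves=[
    [1, 0, 0, 0, 0, 0, 0],
  ],
)

```text
time_s: 19.05
eef_pos: [0.6376, 0.1371, 0.1338]
ee_rot: [[-0.836, 0.549, 0.003], [0.549, 0.836, 0.004], [-0.001, 0.005, -1.0]]
force: [5.0, 8.7, -0.7]
gripper_width: 0.0005
```

```bash
python3 -c "
from st import *
bolt()"
```

```text
t 19.05 p [0.6376 0.1371 0.1338] a 146.67 tilt [ 0.0032  0.0039 -1.    ] F [ 5.04  8.74 -0.66] w 0.0005 q [ 0.1   0.51  1.57  0.    1.06 -0.89]
nest x,y mm 147.8 -0.9 Fx 10.08 Fy 0.51
```

It holds at 10 N without moving further, so the nose is home. I back straight off along +y, then lift and clear the view.

carry_out(
  moves=[
    [1, 0, 0.05, 0, 0, 0, 0],
    [1, 0, 0.2, 0, 0, 0, 0],
    [1, 0, 0.3, 0, 0, 0, 0],
    [1, 0, 0.1, -0.5, 0, 0, 0],
    [1, 0, 0, -1, 0, 0, 0],
    [1, 0, 0, -1, 0, 0, 0],
    [1, -1, 0, 0, 0, 0, 0],
    [1, -1, 0, 0, 0, 0, 0],
  ],
)

```text
time_s: 20.05
eef_pos: [0.7386, 0.1078, 0.2601]
ee_rot: [[-0.837, 0.547, 0.001], [0.547, 0.837, -0.001], [-0.001, 0.0, -1.0]]
force: [0.7, -0.2, -0.7]
gripper_width: 0.0004
```

carry_out(
  moves=[
    [1, -1, 0, 0, 0, 0, 0],
    [1, -1, -0.7, 0, 0, 0, 0],
    [1, -0.6, -1, 0, 0, 0, 0],
    [1, 0, -1, 0, 0, 0, 0],
    [1, 0, -1, 0, 0, 0, 0],
    [1, 0, -1, 0, 0, 0, 0],
    [1, 0, -0.5, 0, 0, 0, 0],
    [1, 0, 0, 0, 0, 0, 0],
  ],
)

```text
time_s: 21.05
eef_pos: [0.7035, -0.1821, 0.2587]
ee_rot: [[-0.835, 0.55, -0.0], [0.55, 0.835, 0.0], [0.0, 0.0, -1.0]]
force: [-0.5, 0.6, -0.0]
gripper_width: 0.0003
```

```bash
python3 -c "
from st import *
st()
for n,(a,b,k) in dict(top=(180,130,4.2),side=(215,170,4.2)).items():
  d=snapshot(n);im=d['color'];H,S,V=cv2.split(cv2.cvtColor(im,cv2.COLOR_RGB2HSV))
  R=np.zeros(H.shape,bool);R[150:300,210:345]=1
  for q,ce,mm in blobs((H>4)&(H<14)&(S>100)&(V>50)&R,15): p=ray(d,*ce,.042);print(n,'cop',q,ce,p.round(4),((p[:2]-C)@X*1000).round(1),((p[:2]-C)@Y*1000).round(1))
  for q,ce,mm in blobs(((H<4)|(H>174))&(S>180)&(V>60)&R,15): p=ray(d,*ce,.07);print(n,'red',q,ce,p.round(4),((p[:2]-C)@X*1000).round(1))
  cv2.imwrite(f'pics/{n}14.png',cv2.resize(im[b:b+140,a:a+170,::-1],None,fx=k,fy=k,interpolation=cv2.INTER_CUBIC))
"
```

```text
t 21.05 p [ 0.7035 -0.1821  0.2587] a 146.6 tilt [-2.e-04  3.e-04 -1.e+00] F [-0.52  0.63 -0.03] w 0.0003 q [-0.35  0.53  1.21  0.    1.41 -1.34]
top cop [270, 207, 8, 14, 56] [273.4, 213.3] [0.5896 0.0473 0.042 ] 46.4 -9.4
top cop [259, 218, 14, 7, 62] [265.9, 221.3] [0.5741 0.0568 0.042 ] 45.9 8.7
top red [229, 176, 9, 12, 74] [233.4, 180.8] [0.6241 0.1192 0.07  ] 125.5
side cop [273, 150, 14, 11, 122] [279.2, 155.1] [0.7774 0.2664 0.042 ] 332.3 -48.1
side cop [273, 171, 13, 3, 26] [279.1, 172.2] [0.7199 0.1994 0.042 ] 244.8 -36.2
side cop [276, 221, 8, 14, 81] [279.4, 228.2] [0.5847 0.0405 0.042 ] 38.0 -9.0
side cop [262, 222, 12, 14, 113] [267.2, 229.3] [0.568  0.0497 0.042 ] 36.7 10.0
side red [210, 150, 6, 10, 44] [212.1, 154.2] [0.6311 0.2974 0.07  ] 278.9
side red [210, 171, 7, 9, 27] [213.6, 175.6] [0.5789 0.212  0.07  ] 178.8
side red [264, 186, 9, 16, 130] [267.7, 193.2] [0.6104 0.1008 0.07  ] 102.6
```

View pics/top14.png

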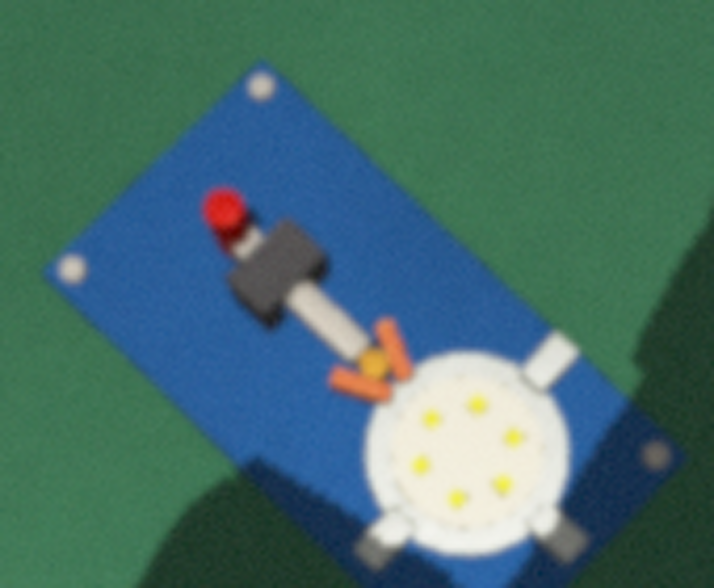

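View pics/side14.png

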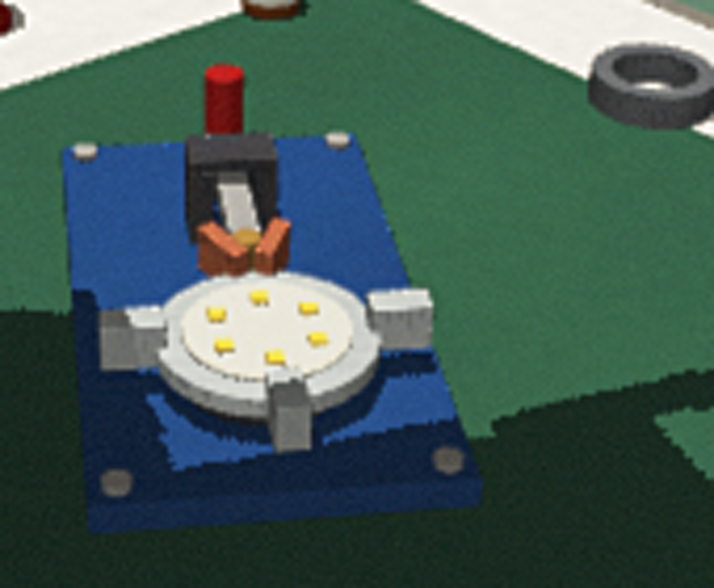

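The nose at (372,362) in the top view is wedged between both prongs. The prongs lie evenly at +8.7 and -9.4 mm off the axis, the handle is about 126 mm from the axis (124-140 is right), and the base is flat. I hand it in.

```bash
python3 -c "
from plant import *
print(sign_off())"
```

```text
the job is handed in; nothing more can be done
None
```

The lamp base is turned, the bolt is home in the slot, and the job was handed in at about 21 s of the 61 s allowed.

- **Turning:** I pushed one plain lug about 135° with closed fingers. The readings taken between moves showed at most about 3 N. Before bolting, the slot pointed within about 1° of the bolt.
- **Bolt:** I pushed the handle from behind. It slid at about 2 N, rose to 3–4 N while the nose centred the lug, then wedged. I brought it up to 10.1 N, the highest sideways push I read, and it held there without moving further. Force was read only at the end of each move, so peaks within a move were not seen.
- **After retreat:** The nose sits between both prongs, which lie at +8.7 and −9.4 mm from the bolt's axis. The handle is about 126–127 mm from the axis, inside the 124–140 mm range, and the base looks flat. The robot touches nothing, and the readings gave no sign of hitting anything else. I did not take a last picture of the rest of the bench.
- **Disagreement:** Heights cast from the side view gave along-axis positions 7–9 mm short of the top view. I relied on the top view and the felt contact.

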